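# Shut and latch the alarm panel box

## Robot

A 6-joint arm with a two-finger parallel gripper is mounted at the origin on the work surface. World frame = base frame: x ahead of the robot, y to its left, z up, the work surface at z = 0. Lengths are in m, angles in rad, forces in N, time in s.
With the tool pointing down it reaches from about 0.3 to 0.825 m from the base axis. Payload 5.4 kg.
Tool frame: the origin (TCP) lies on the mounting face of the last link; the fingertips stand 190 mm ahead of it and the grasp point (between the pads) lies 171 mm ahead of it; z points along the fingers, y is the line along which they close (so a half turn about z gives the same grasp; the last joint's range is limited). The gripper opens to 92 mm and grips with 3 to 60 N. Pads are 20 mm wide; open, the fingers measure 128 mm over their backs; the gripper's body (75 mm by 189 mm) begins 69 mm behind the grasp point.
Start: joints at [1.026, 0.158, 1.597, -0, 1.386, -0.21], TCP at [0.189, 0.543, 0.405] pointing down, gripper open.
Joint ranges: [-2.91, 2.91], [-0.94, 2.29], [0.18, 2.7], [-1.29, 4.43], [0.17, 2.64], [-3, 3]. Speed limits (rad/s): [2.57, 2.57, 3.14, 3.14, 3.14, 3.14].

## Interface

Orientations are given as a 3x3 rotation matrix whose columns are the frame's x, y, z axes.
In Python, from cell import read_state, camera, finish_job gives the robot as it stands.
- The arm moves only by the tool move_arm, never from a script. Its argument "steps" is a list that holds one entry, the list of rows, each a list of 7 numbers: the shift along the tool's x, y, z in m, then the turn, a rotation vector about the tool's x, y, z in degrees, then the finger opening in m, from 0 to 0.0919. In form: [[[tx, ty, tz, wx, wy, wz, jaw], ...]]. A call has 1 to 10 rows; each row is the pose to reach, as a shift and turn from the pose commanded when the call began, along the tool's axes at that moment; what a row does not reach only later rows make up. A row lasts 1/8 s, in which the tool goes at most 62.5 mm and 10.7 degrees, less where a joint would pass 70% of its speed; a pose out of reach is approached as far as the arm can. A call with a gripper value outside its range is refused whole. The fingers move at their own pace and stop on an object; "force" is the grip in N (left out, the last holds). Time passes only in rows, so rows that repeat a pose let the fingers close. It gives the time, the measured TCP pose, the force, the opening and the grip force at its end, in the units of the state.
- read_state(): the state, without advancing time (a new reading comes with each control period).
- camera(name): name is "side" or "top" or "wrist"; returns a dict with "frame" (400x640x3 uint8, blue, green, red), "z_map" (400x640 float32, m along the optical axis (not along the pixel's ray), 0 where there is no reading), "mtx" (3x3 intrinsics, pixels), "R" (3x3) and "t" (3): a world point X has camera coordinates R X + t; the wrist camera has in their place "hand_eye" (4x4, takes a point from camera to tool coordinates, whose origin is the TCP and whose axes are the flange's). Camera axes: x right, y down, z forward; pixel columns grow to the right and rows downward; lengths in m; the calibration is good to about 2 mm. A picture is of the moment at which its call begins: read the wrist's pose just before it.
- finish_job(): hands the job in; it is judged then, once.
The state is a dict: "time_s": time; "joint_pos": joint angles; "dq": joint speeds; "tau": joint torques, N m; "position": TCP position; "tool_rot": TCP orientation; "force": force on the tool from outside, world axes, zero at the start; "ft_torque": the same for the moment, N m; "finger_gap": finger opening in m; "finger_force": force on a finger pad.
Only numpy, scipy, OpenCV 4.12 (cv2) and the standard library are available. Lean on these libraries where they do the work, as an engineer would, in place of code of your own. Each camera call takes 0.05 s, during which the arm holds its last target. There are 200 camera calls.

## Task

Shut the half-open cover of the cream alarm panel box, and once it is down turn the black latch knob on the cover clockwise until it clicks over into its locked position (white pointer line at the green dot). Do not turn the latch before the cover is shut, and leave the other things on the bench where they are.

Things in the scene. Friction and masses are not known exactly. Their poses are not given: they have to be found in the camera images.
- panel_box: Cream sheet-steel alarm panel box fixed to the bench, open on top, 200 (x) x 260 (y) x 80 mm high; holds a black battery and a green circuit board, both below its rim. Origin: centre of its underside; +x points to the hinged side, -x to the side where the cover opens, z up.
- cover (a joint): Angle of the cover about its hinge on the box's +x rim, rad: 0 shut (flat on the rim), grows as it opens upward, at most 1.3. The hinge is stiff: the cover stays where it is left and shuts with a push of a few N near its free edge.
- cover_hinge (a point): Point on the hinge line of the cover, at the middle of the box's +x rim, 80 mm above the bench. Its axes turn with the cover: -x runs along the cover to the free edge, y along the hinge, z is the cover's outward normal. The cover is a cream plate 200 (x) x 260 (y) x 6 mm whose underside lies in this point's x-y plane.
- cover_edge (a point): Middle of the cover's free edge, on its outer (upper) face: 200 mm from the hinge line and 6 mm above the underside. Axes as the cover's.
- latch_grip (a point): Grip point of the black latch knob, on its axis (the cover's normal, 160 mm from the hinge line, mid-width): 29 mm above the cover face. Disc of diameter 42 mm, 8 mm thick, 3 mm above the face, carrying an upright grip bar 42 x 14 mm, its top 41 mm above the face. The bar lies along this point's x axis and turns with the knob; white pointer line on its -x half.
- latch (a joint): Angle of the latch knob, rad, clockwise seen from above the cover: 0 unlocked (pointer towards the free edge, red dot), 1.3 locked (pointer at the green dot). These are its two stops. An over-centre spring detent holds it at 0 and resists with up to about 0.2 N m; past the crest, half way at 0.65, it snaps on to the locked stop by itself and stays there.
- closed_box: Another cream alarm box, shut, fixed, 226 x 206 x 86 mm with two flat white cases on top, 138 mm high in all. Bystander. Origin: centre of the underside.
- screwdriver: Screwdriver lying on the bench, along its x axis. Bystander.
- battery: Black and grey standby battery 97 x 43 x 52 mm high, loose. Bystander. Origin: centre of the underside.
- keypad: White alarm keypad 120 x 85 x 24 mm lying on its back, loose. Bystander. Origin: centre of the underside.

How it is judged:
On the way, in this order (a step that is already met when the one before it is completed fails the run):
1. the cover is shut (within 0.04 rad) with the latch still unlocked (value of joint cover below 0.04 rad and value of joint latch below 0.3 rad), for 0.2 s.
2. the latch is turned past its detent (beyond 1.1 rad) with the cover shut (value of joint latch above 1.1 rad and value of joint cover below 0.04 rad), for 0.2 s.
At the end, for the whole second after the job is handed in: The cover is shut (less than 0.04 rad open, 8 mm at its edge) and the latch rests in its locked position (beyond 1.1 rad of 1.3) (all of step 2 and velocity of joint latch below 0.1 rad/s); the robot touches nothing.
It fails at once if the latch is turned (beyond 0.6 rad) while the cover is open (more than 0.1 rad) (value of joint cover above 0.1 rad and value of joint latch above 0.6 rad).
It fails at once if the screwdriver, battery or keypad is moved by more than 25 mm (distance of any of screwdriver, battery, keypad from where it was at the start of the episode above 0.025 m).
It also fails if it takes over 50 s, if anything falls off the work surface, if the arm or the gripper's body presses on something with over 40 N, if the wrist force passes 120 N, or if a joint passes its speed limit or range.

## Working session

There is one attempt and no reset: what is moved stays moved. The work goes in short steps, Python scripts to look and compute and a tool call to move; the robot and the scene stay as the last step left them, time stands still between calls to the robot, and variables do not carry over. Pictures are saved under pics/ and viewed, at most 10 in all, crops included, and the job is handed in when it is done.

Besides the shell and the picture viewer there is one more tool, called after "Request:" as name([rows], argument=value, ...), one row to a line, values as JSON. move_arm: Moves the arm, as the interface text tells. Its arguments: {"type":"object","properties":{"steps":{"type":"array","items":{"type":"array","items":{"type":"array","items":{"type":"number"}}}},"force":{"type":"number"}},"required":["steps"]}

```bash
mkdir -p pics; cat > h.py <<'E'
import numpy as np,cv2
from cell import read_state,camera,finish_job
def pts(c):
    z=c["z_map"].astype(float);v,u=np.mgrid[:400,:640];K=c["mtx"]
    P=np.stack([(u-K[0,2])/K[0,0]*z,(v-K[1,2])/K[1,1]*z,z],-1)
    if "R" in c: return (P-np.array(c["t"]))@np.array(c["R"])
    s=read_state();H=np.array(c["hand_eye"]);P=P@H[:3,:3].T+H[:3,3]
    return P@np.array(s["tool_rot"]).T+np.array(s["position"])
E
python3 - <<'E'
from h import *
for n in("top","side"):
    c=camera(n);cv2.imwrite(f"pics/{n}0.png",c["frame"]);P=pts(c);np.savez(f"{n}.npz",P=P,f=c["frame"],z=c["z_map"])
s=read_state();print(s["position"],np.round(s["tool_rot"],3))
E
```

```text
[0.18882584 0.5428465  0.40381694] [[-0.944  0.329 -0.001]
 [ 0.329  0.944 -0.001]
 [ 0.    -0.002 -1.   ]]
```

View pics/top0.png

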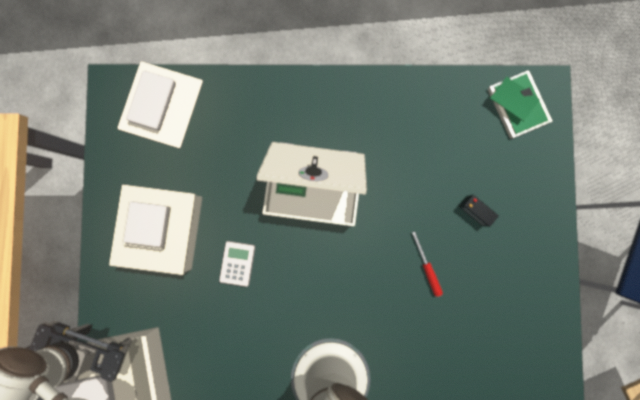

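View pics/side0.png

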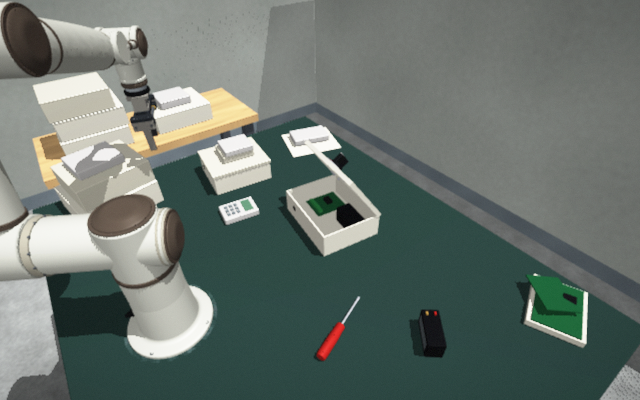

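The top view shows the box at about (312,190), with the cover hinged on the far side (row ~148). Its free edge is nearer the robot (row ~186), and the knob is at (314,168). The side view agrees. Next I measure the cover corners from the depth map.

```bash
python3 - <<'E'
from h import *
d=np.load("top.npz");P=d["P"];f=d["f"]
for n,(u,v) in dict(coverL=(275,165),coverM=(290,175),coverR=(350,165),top=(320,150),edgeL=(262,178),edgeR=(363,188),hingeL=(275,147),hingeR=(364,154),knob=(315,160),rimL=(266,217),rimR=(354,222),bench=(330,250),kp=(236,262)).items(): print(n,P[v,u].round(3))
hsv=cv2.cvtColor(f,cv2.COLOR_BGR2HSV)
# cover plane points
m=np.zeros((400,640),bool);m[140:195,255:370]=1
m&=(hsv[...,1]<60)&(hsv[...,2]>150)&(P[...,2]>.095)
_,l=cv2.connectedComponents(m.astype(np.uint8));k=l[165,280];Q=P[l==k]
c=np.median(Q,0);
for _ in range(4):
    n=np.linalg.svd(Q-Q.mean(0),full_matrices=False)[2][2];r=(Q-Q.mean(0))@n;Q=Q[abs(r)<.006]
n*=np.sign(n[2]);print("n",n.round(4),"c",Q.mean(0).round(4),"rms",r.std(),len(Q),"angle",np.arccos(n[2]))
h=np.array([-n[0],-n[1],0]);h/=np.linalg.norm(h);print("x dir of box (hinge side) yaw",np.arctan2(h[1],h[0]))
ex=np.cross(np.cross(n,h),n); y=np.cross(n,ex)
a=(Q)@ex;b=Q@y
print("ext",a.min(),a.max(),b.min(),b.max())
cen=ex*(a.min()+a.max())/2+y*(b.min()+b.max())/2+n*np.median(Q@n)
print("centre",cen,"edge",cen-ex*.1,"hinge",cen+ex*.1,"ex",ex,"y",y)
m2=(P[...,2]>.07)&(P[...,2]<.09)&(hsv[...,2]>150);m2[:195]=0;m2[:,:255]=0;m2[240:]=0;m2[:,370:]=0
R=P[m2];(_,_),s,an=r=cv2.minAreaRect(R[:,:2].astype(np.float32));print("rim",r,cv2.boxPoints(r))
E
```

```text
coverL [0.604 0.144 0.203]
coverM [0.575 0.103 0.238]
coverR [ 0.611 -0.05   0.155]
top [0.661 0.03  0.099]
edgeL [0.566 0.17  0.248]
edgeR [ 0.542 -0.072  0.252]
hingeL [0.667 0.154 0.111]
hingeR [ 0.668 -0.106 -0.002]
knob [0.61  0.043 0.25 ]
rimL [0.475 0.192 0.002]
rimR [ 0.46  -0.066  0.08 ]
bench [ 0.376 -0.001  0.002]
kp [0.343 0.275 0.028]
n [ 0.837  -0.1089  0.5362] c [0.601  0.0464 0.1885] rms 0.0010544143792167626 745 angle 1.0048905877967684
x dir of box (hinge side) yaw 3.0121873134885275
ext -0.10111067662185164 -0.060794479993486215 -0.13678619636169 0.004762613432877719
centre [ 0.52903584 -0.0331521   0.28453347] edge [ 0.55754443 -0.036862    0.2392743 ] hinge [ 0.50052726 -0.02944221  0.32979265] ex [-0.28508585  0.03709895  0.45259179] y [-6.91911420e-02 -5.31697464e-01 -1.04083409e-17]
rim ((0.49536776542663574, 0.05771443992853165), (0.08189765363931656, 0.265815407037735), 0.03443923592567444) [[ 0.45433906  0.1905975 ]
 [ 0.45449886 -0.07521785]
 [ 0.5363965  -0.07516862]
 [ 0.53623664  0.19064674]]
```

```bash
cat >> h.py <<'E'
from scipy.spatial.transform import Rotation as Ro
H=np.array([.662,.036]);hx=np.array([.992,-.129]);hy=np.array([.129,.992])
def tgt(u,w,z,yaw=0,tip=.19):
    "box coords rel hinge -> tool delta; yaw: clockwise deg from y along box y"
    s=read_state();R=np.array(s["tool_rot"]);a=np.arctan2(hy[1],hy[0])-np.radians(yaw)
    y=np.array([np.cos(a),np.sin(a),0]);zt=np.array([0,0,-1.]);Rt=np.stack([np.cross(y,zt),y,zt],1)
    p=np.r_[H+hx*u+hy*w,z+tip]
    return np.r_[R.T@(p-s["position"]),Ro.from_matrix(R.T@Rt).as_rotvec(degrees=True)].round(4)
E
python3 - <<'E'
from h import *
print(tgt(-.07,.065,.30))
E
```

```text
[ -0.5316  -0.274   -0.0859  -0.0943  -0.0277 -11.7741]
```

Request:
move_arm([
  [[0, 0, -0.05, 0, 0, 0, 0], [-0.06, -0.03, -0.086, 0, 0, -3, 0], [-0.11, -0.057, -0.086, 0, 0, -6, 0], [-0.16, -0.083, -0.086, 0, 0, -9, 0], [-0.21, -0.109, -0.086, 0, 0, -11.8, 0], [-0.26, -0.135, -0.086, 0, 0, -11.8, 0], [-0.31, -0.16, -0.086, 0, 0, -11.8, 0], [-0.36, -0.186, -0.086, 0, 0, -11.8, 0], [-0.41, -0.212, -0.086, 0, 0, -11.8, 0], [-0.46, -0.238, -0.086, 0, 0, -11.8, 0]],
])

```text
time_s: 1.35
position: [0.5462, 0.1656, 0.4902]
tool_rot: [[-0.992, 0.129, -0.001], [0.129, 0.992, 0.0], [0.001, 0.0, -1.0]]
force: [-0.1, -0.0, -0.4]
finger_gap: 0.0005
finger_force: 0.0
```

```bash
python3 - <<'E'
from h import *
print(tgt(-.07,.065,.30),read_state()["joint_pos"])
E
```

```text
[-0.0615 -0.0485  0.0002  0.0044 -0.0395  0.0165] [ 8.25982129e-02  1.04332525e-01  1.48895036e+00  2.20758591e-04
  1.54896824e+00 -1.35917564e+00]
```

Request:
move_arm([
  [[-0.0615, -0.0485, 0, 0, 0, 0, 0], [-0.0615, -0.0485, 0, 0, 0, 0, 0], [-0.0515, -0.0485, 0.05, 0, 0, 0, 0], [-0.0465, -0.0485, 0.065, 0, 0, 0, 0], [-0.0265, -0.0485, 0.085, 0, 0, 0, 0], [-0.0035, -0.0485, 0.105, 0, 0, 0, 0], [0.0135, -0.0485, 0.13, 0, 0, 0, 0], [0.0285, -0.0485, 0.16, 0, 0, 0, 0], [0.0355, -0.0485, 0.185, 0, 0, 0, 0], [0.0385, -0.0485, 0.2, 0, 0, 0, 0]],
])

```text
time_s: 2.6
position: [0.5002, 0.1247, 0.2905]
tool_rot: [[-0.992, 0.127, -0.0], [0.127, 0.992, 0.0], [0.0, 0.0, -1.0]]
force: [-0.1, 0.4, 1.5]
finger_gap: 0.0004
finger_force: 0.5
```

Request:
move_arm([
  [[0, 0, 0.008, 0, 0, 0, 0], [0, 0, 0.013, 0, 0, 0, 0], [0, 0, 0.015, 0, 0, 0, 0], [0, 0, 0.015, 0, 0, 0, 0]],
])

```text
time_s: 3.1
position: [0.5013, 0.124, 0.2765]
tool_rot: [[-0.992, 0.129, 0.001], [0.129, 0.992, 0.0], [-0.001, 0.0, -1.0]]
force: [-1.8, 0.2, 2.5]
finger_gap: 0.0002
finger_force: 1.3
```

Request:
move_arm([
  [[0, 0, 0.002, 0, 0, 0, 0], [0, 0, 0.003, 0, 0, 0, 0], [0, 0, 0.003, 0, 0, 0, 0]],
])

```text
time_s: 3.48
position: [0.5015, 0.1241, 0.2763]
tool_rot: [[-0.992, 0.128, 0.001], [0.128, 0.992, -0.0], [-0.001, -0.0, -1.0]]
force: [-10.3, 0.0, 23.0]
finger_gap: 0.0002
finger_force: 11.6
```

Request:
move_arm([
  [[0, 0, -0.05, 0, 0, 0, 0.03], [0, 0, -0.1, 0, 0, 0, 0.07], [0.0, -0.065, -0.13, 0, 0, 0, 0.07], [0.06, -0.065, -0.13, 0, 0, 0, 0.07], [0.06, -0.065, -0.13, 0, 0, 0, 0.07]],
])

```text
time_s: 4.1
position: [0.43, 0.0671, 0.4022]
tool_rot: [[-0.992, 0.129, -0.001], [0.129, 0.992, 0.0], [0.001, -0.0, -1.0]]
force: [1.6, 0.6, 0.4]
finger_gap: 0.0482
finger_force: 0.0
```

```bash
python3 - <<'E'
from h import *
for n in ("top","wrist"):
    c=camera(n);P=pts(c);f=c["frame"];hsv=cv2.cvtColor(f,cv2.COLOR_BGR2HSV)
    cv2.imwrite(f"pics/{n}1.png",f if n=="wrist" else cv2.resize(f[130:240,240:390],None,fx=4,fy=4))
    Q=P.copy();Q[...,:2]-=H;u=Q[...,:2]@hx;w=Q[...,:2]@hy;z=P[...,2]
    cov=(u>-.19)&(u<-.01)&(abs(w)<.12)&(hsv[...,1]<70)&(hsv[...,2]>140)&(z<.13)&(z>.06)
    A=np.c_[u[cov],w[cov],np.ones(cov.sum())];print(n,cov.sum(),"plane",np.linalg.lstsq(A,z[cov],rcond=None)[0].round(4),np.median(z[cov]))
    k=(z>.115)&(z<.14)&(u>-.21)&(u<-.11)&(abs(w)<.05);print("knob",k.sum(),cv2.minAreaRect(np.c_[u[k],w[k]].astype(np.float32)) if k.any() else 0,np.median(z[k]))
E
```

```text
top 5212 plane [-0.0107 -0.0008  0.0863] 0.08702614935674133
knob 80 ((-0.15571480989456177, 0.002016243990510702), (0.0414208360016346, 0.014002502895891666), 0.10337943583726883) 0.12730373500269715
wrist 10985 plane [-0.0128  0.0012  0.0857] 0.08618652404348509
knob 542 ((-0.15557506680488586, 0.0016776276752352715), (0.041546691209077835, 0.013778770342469215), 0.15567085146903992) 0.1266462819166011
```

View pics/wrist1.png

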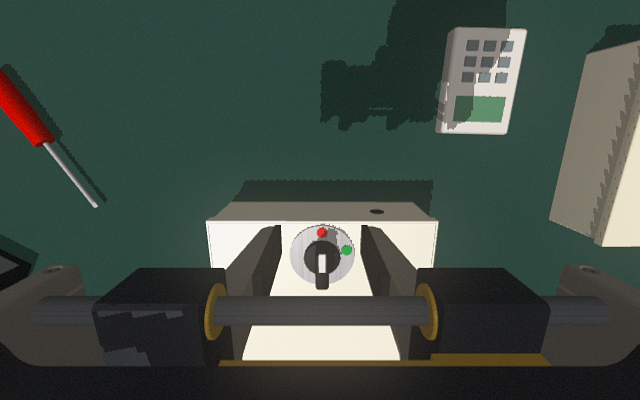

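The wrist picture shows the cover shut, with the fitted plane within about 0.012 rad. The knob is at (321,262), its bar points along the box x axis at the red dot (322,232), and the green dot is clockwise of it at (347,250).

```bash
python3 - <<'E'
from h import *
print(tgt(-.156,.002,.119,0,.171),read_state()["finger_gap"])
E
```

```text
[-7.480e-02  6.000e-04  1.133e-01 -1.000e-04  1.189e-01  1.330e-02] 0.05625903948490788
```

Request:
move_arm([
  [[-0.04, 0, 0, 0, 0, 0, 0.06], [-0.075, 0.0006, 0, 0, 0, 0, 0.06], [-0.075, 0.0006, 0.04, 0, 0.1, 0, 0.06], [-0.075, 0.0006, 0.08, 0, 0.1, 0, 0.06], [-0.075, 0.0006, 0.1, 0, 0.1, 0, 0.06], [-0.075, 0.0006, 0.1125, 0, 0.1, 0, 0.06], [-0.075, 0.0006, 0.1125, 0, 0.1, 0, 0.06]],
], force=25)

```text
time_s: 5.08
position: [0.5079, 0.0583, 0.2895]
tool_rot: [[-0.992, 0.128, -0.003], [0.128, 0.992, 0.0], [0.003, -0.0, -1.0]]
force: [-0.2, -0.7, 0.1]
finger_gap: 0.0599
finger_force: 0.0
```

Request:
move_arm([
  [[0, 0, 0, 0, 0, 0, 0.005], [0, 0, 0, 0, 0, 0, 0.005], [0, 0, 0, 0, 0, 0, 0.005], [0, 0, 0, 0, 0, 0, 0.005], [0, 0, 0, 0, 0, 0, 0.005]],
], force=25)

```text
time_s: 5.7
position: [0.5074, 0.0583, 0.2904]
tool_rot: [[-0.992, 0.129, -0.001], [0.129, 0.992, 0.001], [0.001, 0.001, -1.0]]
force: [-0.6, -0.4, 1.1]
finger_gap: 0.0139
finger_force: 25.0
```

Gripped at 13.9 mm. Now I turn clockwise, which is + about tool z (down).

Request:
move_arm([
  [[0, 0, 0, 0, 0, 8, 0.005], [0, 0, 0, 0, 0, 16, 0.005], [0, 0, 0, 0, 0, 24, 0.005], [0, 0, 0, 0, 0, 32, 0.005], [0, 0, 0, 0, 0, 40, 0.005], [0, 0, 0, 0, 0, 48, 0.005], [0, 0, 0, 0, 0, 56, 0.005], [0, 0, 0, 0, 0, 64, 0.005], [0, 0, 0, 0, 0, 71, 0.005], [0, 0, 0, 0, 0, 73, 0.005]],
])

```text
time_s: 6.95
position: [0.5076, 0.0585, 0.2904]
tool_rot: [[-0.166, 0.986, -0.001], [0.986, 0.166, 0.001], [0.001, -0.001, -1.0]]
force: [2.1, 3.0, -0.3]
finger_gap: 0.0138
finger_force: 25.0
```

Request:
move_arm([
  [[0, 0, 0, 0, 0, 0, 0.005], [0, 0, 0, 0, 0, 0, 0.005], [0, 0, 0, 0, 0, 0, 0.04], [0, 0, 0, 0, 0, 0, 0.05], [0, 0, 0, 0, 0, 0, 0.06], [0, 0, 0, 0, 0, 0, 0.06], [0, 0, -0.03, 0, 0, 0, 0.06], [0, 0, -0.07, 0, 0, 0, 0.06], [0, 0, -0.12, 0, 0, 0, 0.06], [0, 0, -0.12, 0, 0, 0, 0.06]],
])

```text
time_s: 8.2
position: [0.5087, 0.058, 0.415]
tool_rot: [[-0.167, 0.986, 0.007], [0.986, 0.167, -0.001], [-0.002, 0.007, -1.0]]
force: [0.0, 0.5, -1.0]
finger_gap: 0.0601
finger_force: 0.0
```

```bash
python3 - <<'E'
from h import *
s=read_state();c=camera("wrist");P=pts(c);f=c["frame"];cv2.imwrite("pics/wrist2.png",f)
Q=P.copy();Q[...,:2]-=H;u=Q[...,:2]@hx;w=Q[...,:2]@hy;z=P[...,2];hsv=cv2.cvtColor(f,cv2.COLOR_BGR2HSV)
cov=(u>-.19)&(u<-.01)&(abs(w)<.12)&(hsv[...,1]<70)&(hsv[...,2]>140)&(z<.13)&(z>.06)
print(np.linalg.lstsq(np.c_[u[cov],w[cov],np.ones(cov.sum())],z[cov],rcond=None)[0].round(4))
k=(z>.115)&(z<.14)&(u>-.21)&(u<-.11)&(abs(w)<.05);print(cv2.minAreaRect(np.c_[u[k],w[k]].astype(np.float32)))
E
```

```text
[-0.0133  0.0001  0.0814]
((-0.15817221999168396, 0.0016738399863243103), (0.013282911852002144, 0.0427519790828228), 16.646543502807617)
```

View pics/wrist2.png

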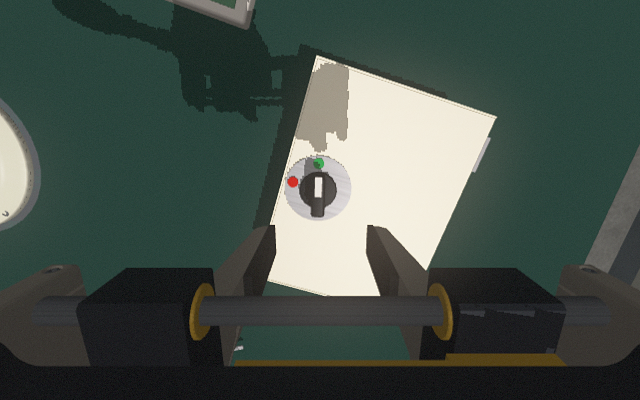

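The wrist picture shows the pointer (318,187) at the green dot (319,163). The bar has turned about 73° (1.28 rad), the cover is flat, and the gripper is clear.

```bash
python3 -c "
from cell import finish_job;print(finish_job())"
```

```text
the job is handed in; nothing more can be done
None
```

The cover is shut, the latch is turned to its locked position at the green dot, and the job was handed in with the arm clear; the hand-in returned no verdict.

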